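# Zero the check scale and sort returned battery packs by their tags

### The job

Two of the three drone battery packs carry an inspection tag on top. First turn the tare knob of the check scale, its pan still empty, until the pointer stands at the long zero mark; then lower the passed pack (round disc tag) fully into the nest on the scale's pan, and after that the rejected pack (long bar tag) fully into the nest on the low reject tray, each flat, tag up and all the way down before you let go. Leave the scale at zero, and leave the untagged pack and the other things on the bench where they are.

Things in the scene. Friction and masses are not known exactly. Their poses are not given: they have to be found in the camera images.
- pack_disc: Grey returned drone battery pack, a block 100 long (its x) x 45 wide (its y) x 38 mm high, about 0.25 kg, lying flat; origin at the centre of its underside, z up. Passed: a white round disc, 36 mm across and 1.5 mm thick, on the middle of its top.
- pack_bar: Grey returned drone battery pack, a block 100 long (its x) x 45 wide (its y) x 38 mm high, about 0.25 kg, lying flat; origin at the centre of its underside, z up. Rejected: a white slim bar, 60 x 9 mm and 1.5 mm thick, along its x on the middle of its top.
- pack_bare: Grey returned drone battery pack, a block 100 long (its x) x 45 wide (its y) x 38 mm high, about 0.25 kg, lying flat; origin at the centre of its underside, z up. Not yet inspected: no tag on top. Stays where it is.
- scale: Grey check scale fixed to the bench, 200 (x) x 150 (y) mm, deck 50 mm above the bench; origin at the centre of its underside on the bench. The tare knob is on the deck 60 mm towards its -x, the steel pan with its nest is 50 mm towards its +x.
- pan_nest (a point): Centre of the floor of the pass nest on the scale's pan, 54 mm above the bench; axes as the scale. The seat is 53 (x) x 108 (y) mm, so a pack lies with its length along y, either way round, with 4 mm to spare on every side. Fence 10 mm high, 5 mm thick, closed at both ends, with the middle 64 mm of each long side open for the fingers.
- tare (a joint): Angle of the tare knob in rad about the upright axis, anticlockwise from above positive: 0 when the pointer stands at the long zero mark (towards the scale's +x, the pan); stops at -1.6 and 1.6; stiff enough to stay where it is left (0.04 N m).
- tare_grip (a point): On the knob's axis at the height to grip, 73 mm above the bench. The grip is an upright grey bar 44 long x 12 wide mm, from 59 to 83 mm above the bench, on a black disc 44 mm across and 9 mm high; a white line on top from the middle to one end of the bar is the pointer. The point's x axis points along the pointer, turning with the knob.
- zero_mark (a point): Centre of the zero mark, a white stroke 18 x 6 mm on the scale's deck, 41 mm from the knob's axis towards the pan; the other marks are short, fine ticks.
- tray: Low black reject tray fixed to the bench, a plate 120 (x) x 160 (y) x 12 mm; origin at the centre of its underside.
- tray_nest (a point): Centre of the floor of the reject nest in the middle of the tray, 12 mm above the bench; axes as the tray. Same seat and fence (aluminium) as the pan's: 53 (x) x 108 (y) mm, pack's length along y, fence 10 mm high, the middle 64 mm of the long sides open.
- carton: Open white carton 100 x 130 x 70 mm, bystander; origin at the centre of its underside.
- remote: Grey drone remote control with two thumb sticks, 100 x 150 x 52 mm, bystander; origin at the centre of its underside.
- mouse: Black computer mouse 100 x 58 x 33 mm, bystander; origin at the centre of its underside.
Mind the look-alikes: they are no part of the job. What is shaped like the pack_bar but orange is not meant.

How it is judged:
On the way, in this order (a step that is already met when the one before it is completed fails the run):
1. the tare knob reads zero (within 0.1 rad) and stands still while the pan is empty (value of joint tare between -0.1 and 0.1 rad and velocity of joint tare between -0.05 and 0.05 rad/s and distance between each of pack_disc, pack_bar, pack_bare and pan_nest above 0.08 m), for 0.2 s.
2. the passed pack (disc tag) is down in the pan's nest, within 10 mm sideways and 6 mm in height, still in the fingers (horizontal distance between pack_disc and pan_nest below 0.01 m and z of pack_disc in the frame of pan_nest between -0.006 and 0.006 m and contact force between the fingers and pack_disc above 0.5 N), for 0.04 s.
3. the rejected pack (bar tag) is down in the tray's nest, within 10 mm sideways and 6 mm in height, still in the fingers (horizontal distance between pack_bar and tray_nest below 0.01 m and z of pack_bar in the frame of tray_nest between -0.006 and 0.006 m and contact force between the fingers and pack_bar above 0.5 N), for 0.04 s.
At the end, for the whole second after the job is handed in: Knob within 0.1 rad of zero; disc pack in the pan nest, bar pack in the tray nest, each within 8 mm of its centre sideways, 4 mm in height, 0.15 rad along, 0.1 rad of level, tag up, at rest; untagged pack, carton, remote and mouse within 30 mm of their starts (value of joint tare between -0.1 and 0.1 rad and horizontal distance between pack_disc and pan_nest below 0.008 m and z of pack_disc in the frame of pan_nest between -0.004 and 0.004 m and angle between the x axis of pack_disc and the y axis of scale, either way round below 0.15 rad and angle between each of pack_disc, pack_bar's own z axis and vertical below 0.1 rad and horizontal distance between pack_bar and tray_nest below 0.008 m and z of pack_bar in the frame of tray_nest between -0.004 and 0.004 m and angle between the x axis of pack_bar and the y axis of tray, either way round below 0.15 rad and linear speed of each of pack_disc, pack_bar below 0.02 m/s and distance of each of pack_bare, carton, remote, mouse from where it was at the start of the episode below 0.03 m); the robot touches nothing.
It fails at once if the untagged pack is moved by more than 30 mm (distance of pack_bare from where it was at the start of the episode above 0.03 m).
It fails at once if the carton is moved by more than 30 mm (distance of carton from where it was at the start of the episode above 0.03 m).
It fails at once if the remote control is moved by more than 30 mm (distance of remote from where it was at the start of the episode above 0.03 m).
It fails at once if the mouse is moved by more than 30 mm (distance of mouse from where it was at the start of the episode above 0.03 m).
It also fails if it takes over 69 s, if anything falls off the work surface, if the arm or the gripper's body presses on something with over 40 N, if the wrist force passes 120 N, or if a joint passes its speed limit or range.

### The arm

A 6-joint arm with a two-finger parallel gripper is mounted at the origin on the work surface. World frame = base frame: x ahead of the robot, y to its left, z up, the work surface at z = 0. Lengths are in m, angles in rad, forces in N, time in s.
With the tool pointing down it reaches from about 0.3 to 0.875 m from the base axis. Payload 6.4 kg.
Tool frame: the origin (TCP) lies midway between the tips of the shut fingers; the grasp point (between the pads) lies 19 mm behind it; z points along the fingers, y is the line along which they close (so a half turn about z gives the same grasp; the last joint's range is limited). The gripper opens to 85 mm and grips with 20 to 120 N. Pads are 22 mm wide; open, the fingers measure 114 mm over their backs; the gripper's body (76 mm by 85 mm) begins 54 mm behind the grasp point. The pads swing forward as they close: fully open they stand 13 mm farther back than shut.
Start: joints at [0.933, 0.181, 1.607, -0, 1.354, -0.206], TCP at [0.241, 0.522, 0.231] pointing down, gripper open.
Joint ranges: [-2.99, 2.99], [-0.89, 2.07], [0.3, 2.58], [-1.14, 4.28], [0, 2.63], [-3.12, 3.12]. Speed limits (rad/s): [2.57, 2.57, 3.01, 3.14, 3.14, 3.14].

### API

Orientations are given as a unit quaternion [w, x, y, z].
In Python, from bench import get_obs, camera, hand_in gives the robot as it stands.
- The arm moves only by the tool carry_out, never from a script. Its argument "plan" is a list that holds one entry, the list of rows, each a list of 7 numbers: the shift along the world's x, y, z in m, then the turn, a rotation vector about the world's x, y, z in rad, then the opening, from 0 (shut) to 1 (fully open). In form: [[[x, y, z, rx, ry, rz, hand], ...]]. A call has exactly 5 rows; each row is the pose to reach, as a shift and turn from the pose commanded when the call began; what a row does not reach only later rows make up. A row lasts 1/12 s, in which the tool goes at most 41.7 mm and 7.16 degrees, less where a joint would pass 70% of its speed; a pose out of reach is approached as far as the arm can. A call with a gripper value outside its range is refused whole. The fingers move at their own pace and stop on an object; the grip force is fixed at half the most. Time passes only in rows, so rows that repeat a pose let the fingers close, or fill a call up. It gives the time, the measured TCP pose, the force, the opening and the grip force at its end, in the units of the state.
- get_obs(): the state, without advancing time (a new reading comes with each control period).
- camera(name): name is "side" or "top"; returns a dict with "pixels" (400x640x3 uint8, red, green, blue), "z_map" (400x640 float32, m along the optical axis (not along the pixel's ray), 0 where there is no reading), "camera_matrix" (3x3 intrinsics, pixels), "cam_to_world" (4x4, takes a point from camera to world coordinates). Camera axes: x right, y up, looking along -z (the intrinsics and any distortion apply to the point x, -y, -z); pixel columns grow to the right and rows downward; lengths in m; the calibration is good to about 2 mm. A picture is of the moment at which its call begins.
- hand_in(): hands the job in; it is judged then, once.
The state is a dict: "time_s": time; "q": joint angles; "dq": joint speeds; "joint_efforts": joint torques, N m; "eef_pos": TCP position; "eef_rot": TCP orientation; "wrist_force": force on the tool from outside, world axes, zero at the start; "torque": the same for the moment, N m; "opening": opening from 0.0 (shut) to 1.0 (fully open); "grasp_force": force on a finger pad.
Only numpy, scipy, OpenCV 4.12 (cv2) and the standard library are available. Lean on these libraries where they do the work, as an engineer would, in place of code of your own. Each camera call takes 0.05 s, during which the arm holds its last target. There are 200 camera calls.

## Working session

There is one attempt and no reset: what is moved stays moved. The work goes in short steps, Python scripts to look and compute and a tool call to move; the robot and the scene stay as the last step left them, time stands still between calls to the robot, and variables do not carry over. Pictures are saved under pics/ and viewed, at most 10 in all, crops included, and the job is handed in when it is done.

Besides the shell and the picture viewer there is one more tool, called after "Request:" as a command line: name --argument value ..., lists and objects as JSON in quotes. carry_out: Moves the arm, as the interface text tells. Its arguments: {"type":"object","properties":{"plan":{"type":"array","items":{"type":"array","items":{"type":"array","items":{"type":"number"}}}}},"required":["plan"]}

```bash
mkdir -p pics; cat > h.py <<'E'
import numpy as np, cv2
from bench import get_obs, camera, hand_in
def grab(n):
    c=camera(n); np.savez(f'{n}.npz',**c); return c
def load(n): return np.load(f'{n}.npz')
def cloud(c):
    K=c['camera_matrix'];T=c['cam_to_world'];z=c['z_map']
    v,u=np.mgrid[:z.shape[0],:z.shape[1]]
    P=np.stack([(u-K[0,2])/K[0,0]*z,-(v-K[1,2])/K[1,1]*z,-z,np.ones_like(z)],-1)
    return (P@T.T)[...,:3]
def ray(c,u,v,h):  # intersect pixel ray with z=h
    K=c['camera_matrix'];T=c['cam_to_world']
    d=T[:3,:3]@np.array([(u-K[0,2])/K[0,0],-(v-K[1,2])/K[1,1],-1]);o=T[:3,3]
    return o+d*(h-o[2])/d[2]
def save(c,name): cv2.imwrite('pics/'+name,c['pixels'][...,::-1])
E
python3 - <<'E'
from h import *
for n in('top','side'):
    c=grab(n); save(c,n+'0.png'); print(n,c['cam_to_world'].round(3).tolist(),c['camera_matrix'].round(1).tolist())
o=get_obs();print(o['time_s'],o['eef_pos'],o['eef_rot'],o['opening'])
E
```

```text
top [[0.016, 0.99, -0.138, 0.42], [-1.0, 0.02, 0.024, -0.097], [0.027, 0.138, 0.99, 1.274], [0.0, 0.0, 0.0, 1.0]] [[416.2, 0.0, 312.9], [0.0, 416.2, 203.1], [0.0, 0.0, 1.0]]
side [[0.997, 0.034, -0.074, 0.493], [-0.08, 0.525, -0.847, -1.083], [0.01, 0.85, 0.526, 0.688], [0.0, 0.0, 0.0, 1.0]] [[394.3, 0.0, 323.3], [0.0, 394.3, 198.9], [0.0, 0.0, 1.0]]
0.1 [0.24033312 0.52182895 0.23047469] [-3.28178299e-04  2.14238265e-01  9.76781113e-01 -7.17728067e-04] 1.0022354774784652
```

View pics/top0.png

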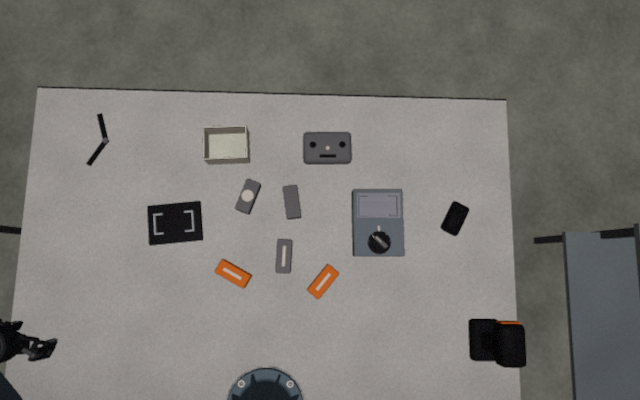

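View pics/side0.png

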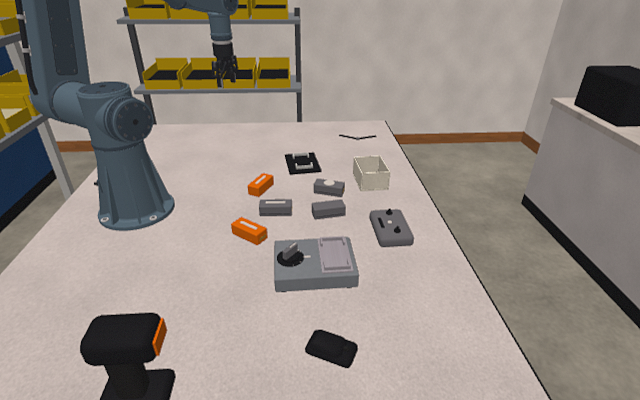

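Top view: disc pack at (248,196), bare pack at (292,202), grey bar pack at (284,256). The look-alikes are orange bar blocks at (233,273) and (323,281), not meant. Scale is at (378,222) with its knob at (379,240) and pan at (378,204); tray at (175,223). The side view agrees: disc (330,186), bar (276,207), bare (328,209), knob (291,254), tray (303,162).

```bash
cat > m.py <<'E'
from h import *
def rect(P,m):
    p=P[m][:,:2].astype(np.float32)*1000
    (c,s,a)=cv2.minAreaRect(p); 
    if s[0]<s[1]: s=s[::-1]; a+=90
    return np.round(c,1),np.round(s,1),round((a+90)%180-90,1),len(p)
E
python3 - <<'E'
from m import *
t=load('top');s=load('side')
img=t['pixels'][165:300,140:420,::-1]
cv2.imwrite('pics/crop.png',cv2.resize(img,(784,378),interpolation=cv2.INTER_CUBIC))
T=cloud(t);S=cloud(s)
# centres in px
for n,(u,v),(us,vs),(lo,hi) in [('disc',(248,196),(330,187),(.03,.045)),('bare',(292,202),(328,209),(.03,.045)),('bar',(284,256),(276,207),(.03,.045)),('scale',(378,222),(316,262),(.044,.054)),('tray',(175,223),(303,162),(.006,.018)),('fence',(175,223),(303,162),(.018,.03)),('panfence',(378,204),(338,254),(.057,.07)),('knob',(379,240),(291,254),(.074,.095))]:
    c=T[v,u]; c0=c[:2]
    for nm,P in(('T',T),('S',S)):
        d=np.hypot(*(P[...,:2]-c0).transpose(2,0,1)); m=(d<(.14 if n in('scale','tray','fence') else .075))&(P[...,2]>lo)&(P[...,2]<hi)
        if m.sum()>5: print(n,nm,*rect(P,m),'z',np.median(P[m][:,2]).round(4))
print('bench z',np.median(T[300,150:400,2]),np.median(S[190:230,180:220,2]))
E
```

```text
disc T [611.   71.4] [100.2  45.5] -20.2 499 z 0.0387
disc S [611.6  65.8] [99.1 49.2] -19.3 238 z 0.0376
bare T [596.5 -61.4] [101.1  44.9] 9.2 491 z 0.0382
bare S [596.5 -66.5] [99.  47.8] 8.2 308 z 0.0373
bar T [433.9 -41.7] [99.8 44.7] -1.7 517 z 0.0385
bar S [434.5 -47. ] [98.1 46.4] -3.8 302 z 0.0376
scale T [ 536.6 -319.8] [197.3 150.6] 1.3 2359 z 0.0505
scale S [ 538.3 -325. ] [200.2 154.1] 0.9 2404 z 0.0502
tray T [529.1 285.2] [269.8 257.3] 56.4 2023 z 0.0126
tray S [528.5 284.9] [167.7 119.7] -83.1 559 z 0.0119
fence T [517.9 287.5] [139.7 117.6] 77.7 171 z 0.0218
fence S [528.3 287.6] [126.8  62.4] -83.6 58 z 0.0215
panfence T [ 585.1 -317.5] [130.2  75.5] -86.5 284 z 0.0594
panfence S [ 588.1 -322.6] [121.4  63. ] -88.9 231 z 0.0627
knob T [ 478.  -320.8] [43.7 12.3] 46.8 71 z 0.0824
knob S [ 477.4 -325.4] [45. 14.] 43.8 96 z 0.0821
bench z 0.00034891905865552797 0.0004148461420807603
```

View pics/crop.png

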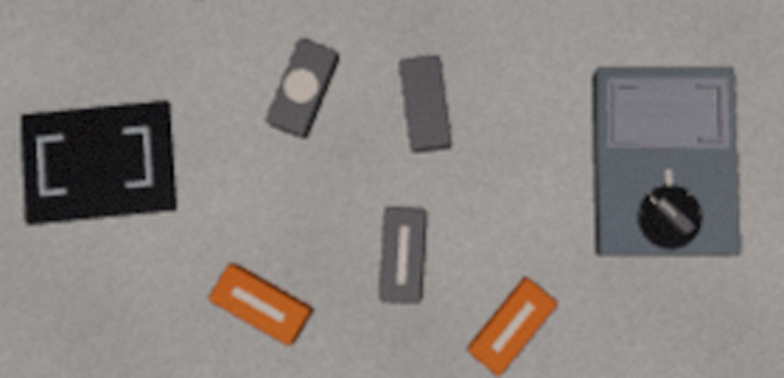

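The crop confirms it: grey pack with disc at crop (302,86), bare pack at (425,103), grey pack with the bar at (403,255), and the orange ones are decoys. The knob bar points up-left at about 45°, zero mark at (668,177). Heights match the text (38, 50 and 82 mm), and the two views agree within 5 mm, so I use their mean. Next I move over the knob.

Request:
carry_out --plan '[[[0.018,-0.032,0,0,0,-0.077,1],[0.036,-0.065,0,0,0,-0.154,1],[0.054,-0.097,0,0,0,-0.23,1],[0.072,-0.13,0,0,0,-0.307,1],[0.09,-0.162,0,0,0,-0.384,1]]]'

```text
time_s: 0.52
eef_pos: [0.3307, 0.3586, 0.2309]
eef_rot: [-0.0, 0.398, 0.917, -0.0]
wrist_force: [0.7, -0.5, 0.1]
opening: 0.998
grasp_force: 0.0
```

Request:
carry_out --plan '[[[0.014,-0.034,0,0,0,-0.077,1],[0.028,-0.068,0,0,0,-0.154,1],[0.042,-0.102,0,0,0,-0.23,1],[0.056,-0.136,0,0,0,-0.307,1],[0.07,-0.17,0,0,0,-0.384,1]]]'

```text
time_s: 0.93
eef_pos: [0.4006, 0.1885, 0.2311]
eef_rot: [-0.0, 0.566, 0.824, -0.0]
wrist_force: [1.3, -0.4, 0.1]
opening: 0.999
grasp_force: 0.0
```

Request:
carry_out --plan '[[[0.008,-0.036,0,0,0,-0.077,1],[0.016,-0.072,0,0,0,-0.154,1],[0.024,-0.108,0,0,0,-0.23,1],[0.032,-0.144,0,0,0,-0.307,1],[0.04,-0.18,0,0,0,-0.384,1]]]'

```text
time_s: 1.35
eef_pos: [0.4404, 0.0085, 0.2311]
eef_rot: [-0.0, 0.713, 0.701, 0.0]
wrist_force: [1.4, 0.3, -0.7]
opening: 1.003
grasp_force: 0.0
```

Request:
carry_out --plan '[[[0.005,-0.035,0,0,0,-0.077,1],[0.01,-0.07,0,0,0,-0.154,1],[0.015,-0.105,0,0,0,-0.23,1],[0.02,-0.14,0,0,0,-0.307,1],[0.025,-0.175,0,0,0,-0.384,1]]]'

```text
time_s: 1.77
eef_pos: [0.4653, -0.1665, 0.231]
eef_rot: [-0.0, 0.834, 0.552, -0.0]
wrist_force: [1.1, 0.2, 0.2]
opening: 1.005
grasp_force: 0.0
```

Request:
carry_out --plan '[[[0.003,-0.035,0,0,0,-0.096,0.6],[0.006,-0.08,0,0,0,-0.192,0.6],[0.009,-0.12,0,0,0,-0.288,0.6],[0.012,-0.158,0,0,0,-0.384,0.6],[0.012,-0.158,0,0,0,-0.384,0.6]]]'

```text
time_s: 2.18
eef_pos: [0.4769, -0.3295, 0.2305]
eef_rot: [0.001, 0.925, 0.38, -0.001]
wrist_force: [-0.9, 0.4, -0.1]
opening: 0.597
grasp_force: 0.0
```

```bash
python3 - <<'E'
from m import *
t=grab('top');s=grab('side');save(t,'t1.png')
o=get_obs();print(o['eef_pos'],o['wrist_force'])
for n,c in(('T',t),('S',s)):
    P=cloud(c); px=c['pixels'].astype(int).max(-1)
    near=np.hypot(P[...,0]-.529,P[...,1]-.285)<.13
    m=near&(px<60)&(P[...,2]>.005); print(n,'tray',*rect(P,m), 'z',np.median(P[m][:,2]))
    m=near&(P[...,2]>.0165)&(P[...,2]<.03); print(n,'fence',*rect(P,m))
    # fingers
    m=(np.hypot(P[...,0]-.477,P[...,1]+.326)<.1)&(P[...,2]>.225)&(P[...,2]<.27)
    if m.sum()>5: print(n,'fingers',*rect(P,m),P[m].mean(0),P[m][:,2].min())
E
python3 -c "
import cv2;i=cv2.imread('pics/t1.png')[170:300,300:480];cv2.imwrite('pics/t1c.png',cv2.resize(i,(720,520)))"
```

```text
[ 0.47693971 -0.32401176  0.23021817] [-0.12426557  0.17386461 -0.81657617]
T tray [528.7 289.3] [157.7 116.9] -83.3 1807 z 0.012567283627030523
T fence [529.7 289. ] [154.8 115.1] -83.8 267
S tray [542.8 286.9] [153.1 107.1] 86.6 135 z 0.011587303846732566
S fence [544.5 341.6] [34.8 15.5] -39.9 17
S fingers [ 475.7 -328.1] [81.3 24.5] -45.2 265 [ 0.4759716  -0.33180161  0.25289073] 0.23365853951901322
```

```bash
python3 - <<'E'
from m import *
c=load('side');cv2.imwrite('pics/s1c.png',cv2.resize(c['pixels'][150:300,230:400,::-1],(680,600)))
E
```

```text
(no output)
```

View pics/s1c.png

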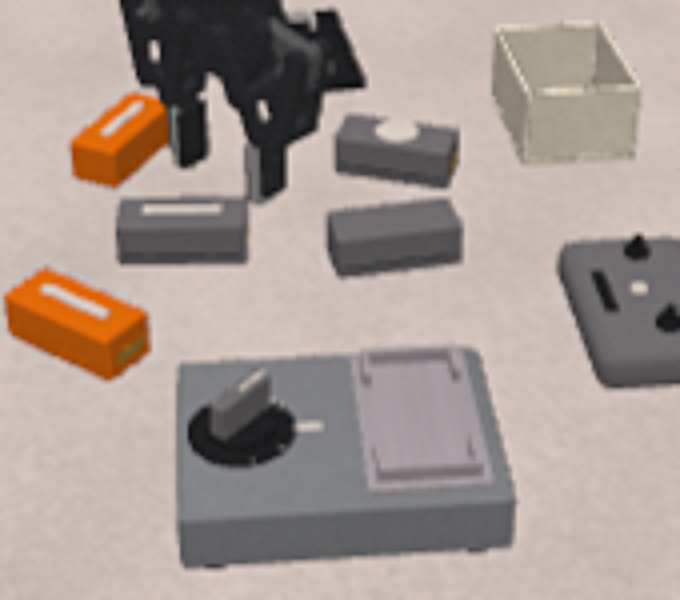

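Side crop: the open gripper stands above and behind the scale. The pointer line runs to the far upper-right end of the bar (crop 268,375), zero mark at (310,427), and the pan is empty. Next: lower, then close.

Request:
carry_out --plan '[[[0,0,-0.035,0,0,0,0.45],[0,0.001,-0.07,0,0,0,0.45],[0,0.001,-0.105,0,0,0,0.45],[0,0.001,-0.14,0,0,0,0.45],[0,0.001,-0.15,0,0,0,0.45]]]'

```text
time_s: 2.7
eef_pos: [0.4747, -0.3172, 0.0757]
eef_rot: [-0.005, 0.923, 0.386, -0.002]
wrist_force: [-0.7, 1.0, -1.2]
opening: 0.451
grasp_force: 0.0
```

Request:
carry_out --plan '[[[0,0,-0.01,0,0,0,0.45],[0,0,-0.017,0,0,0,0.45],[0,0,-0.017,0,0,0,0.2],[0,0,-0.017,0,0,0,0.2],[0,0,-0.017,0,0,0,0.2]]]'

```text
time_s: 3.12
eef_pos: [0.4787, -0.3227, 0.0662]
eef_rot: [0.002, 0.923, 0.385, 0.001]
wrist_force: [-0.3, 0.5, 0.4]
opening: 0.195
grasp_force: 0.0
```

Request:
carry_out --plan '[[[0,0,0,0,0,0,0.1],[0,0,0,0,0,0,0.05],[0,0,0,0,0,0,0],[0,0,0,0,0,0,0],[0,0,0,0,0,0,0]]]'

```text
time_s: 3.53
eef_pos: [0.4787, -0.3228, 0.0663]
eef_rot: [0.002, 0.923, 0.385, 0.001]
wrist_force: [-1.0, 0.8, 6.3]
opening: 0.125
grasp_force: 59.3
```

Request:
carry_out --plan '[[[0,0,0,0,0,-0.09,0],[0,0,0,0,0,-0.18,0],[0,0,0,0,0,-0.27,0],[0,0,0,0,0,-0.36,0],[0,0,0,0,0,-0.45,0]]]'

```text
time_s: 3.95
eef_pos: [0.4787, -0.3228, 0.0663]
eef_rot: [0.001, 0.986, 0.167, 0.001]
wrist_force: [-0.3, 0.4, 6.2]
opening: 0.126
grasp_force: 59.4
```

Request:
carry_out --plan '[[[0,0,0,0,0,-0.09,0],[0,0,0,0,0,-0.18,0],[0,0,0,0,0,-0.26,0],[0,0,0,0,0,-0.32,0],[0,0,0,0,0,-0.32,0]]]'

```text
time_s: 4.37
eef_pos: [0.4787, -0.3228, 0.0663]
eef_rot: [0.001, 1.0, 0.008, 0.001]
wrist_force: [-0.7, 1.0, 6.1]
opening: 0.126
grasp_force: 59.4
```

Request:
carry_out --plan '[[[0,0,0,0,0,0,0],[0,0,0,0,0,0,0.3],[0,0,0,0,0,0,0.45],[0,0,0,0,0,0,0.45],[0,0,0,0,0,0,0.45]]]'

```text
time_s: 4.78
eef_pos: [0.4775, -0.3217, 0.0642]
eef_rot: [-0.0, 1.0, 0.01, -0.0]
wrist_force: [-0.2, 0.5, -0.3]
opening: 0.451
grasp_force: 0.0
```

Request:
carry_out --plan '[[[0,0,0.02,0,0,0,0.45],[0,0,0.055,0,0,0,0.45],[0,0.02,0.09,0,0,0,0.7],[0,0.055,0.1,0,0,0,1],[0,0.09,0.1,0,0,0,1]]]'

```text
time_s: 5.2
eef_pos: [0.4795, -0.2332, 0.1684]
eef_rot: [0.002, 1.0, 0.009, 0.003]
wrist_force: [1.3, 0.5, -0.9]
opening: 0.855
grasp_force: 0.0
```

Request:
carry_out --plan '[[[0.015,0.033,0,0,0,-0.04,1],[0.03,0.066,0,0,0,-0.08,1],[0.045,0.1,0,0,0,-0.12,1],[0.06,0.133,0,0,0,-0.16,1],[0.075,0.167,0,0,0,-0.2,1]]]'

```text
time_s: 5.62
eef_pos: [0.553, -0.0631, 0.1643]
eef_rot: [0.0, 0.996, -0.091, 0.0]
wrist_force: [1.1, -0.1, 0.2]
opening: 0.998
grasp_force: 0.0
```

Request:
carry_out --plan '[[[0.015,0.033,0,0,0,-0.04,1],[0.03,0.066,0,0,0,-0.08,1],[0.045,0.1,0,0,0,-0.12,1],[0.059,0.134,0,0,0,-0.161,1],[0.059,0.134,0,0,0,-0.161,1]]]'

```text
time_s: 6.03
eef_pos: [0.613, 0.0752, 0.1642]
eef_rot: [-0.001, 0.986, -0.168, 0.0]
wrist_force: [0.1, -1.2, 0.1]
opening: 1.0
grasp_force: 0.0
```

```bash
python3 - <<'E'
from m import *
s=grab('side');t=grab('top');o=get_obs();print(o['eef_pos'],o['eef_rot'].round(4),o['opening'])
for n,c,kn in(('T',t,.0),('S',s,0)):
    P=cloud(c); m=(np.hypot(P[...,0]-.478,P[...,1]+.3225)<.05)&(P[...,2]>.074)&(P[...,2]<.095)
    print(n,'knob',*rect(P,m))
    m=(np.hypot(P[...,0]-.434,P[...,1]+.044)<.075)&(P[...,2]>.03)&(P[...,2]<.045)
    print(n,'bar',*rect(P,m))
cv2.imwrite('pics/t2.png',np.hstack([cv2.resize(t['pixels'][180:265,340:415,::-1],(400,453)),cv2.resize(s['pixels'][150:240,280:350,::-1],(352,453))]))
E
```

```text
[0.61151082 0.07071626 0.16376684] [ 2.000e-04  9.858e-01 -1.682e-01 -4.000e-04] 0.9981238074582873
T knob [ 477.9 -320.7] [40.5 11.9] 1.5 70
T bar [433.9 -41.6] [99.6 45.1] -2.0 514
S knob [ 477.6 -325.1] [42.  14.5] 1.6 101
S bar [434.7 -47.9] [99.2 46.2] -4.5 301
```

View pics/t2.png

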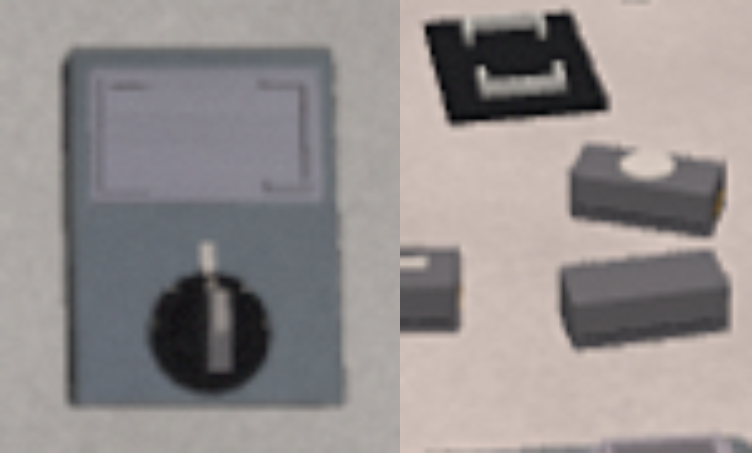

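The picture shows the knob's pointer line up at the zero mark (left panel, 208,255), and the measured bar angle is 1.5° against the scale's 1.2°. The disc pack is untouched. Next: grasp it.

Request:
carry_out --plan '[[[0,-0.002,-0.035,0,0,-0.005,1],[0,-0.002,-0.07,0,0,-0.005,1],[0,-0.002,-0.105,0,0,-0.005,1],[0,-0.002,-0.135,0,0,-0.005,1],[0,-0.002,-0.152,0,0,-0.005,1]]]'

```text
time_s: 6.55
eef_pos: [0.6085, 0.0658, 0.0082]
eef_rot: [0.0, 0.985, -0.173, -0.003]
wrist_force: [-1.4, 0.3, 0.0]
opening: 1.002
grasp_force: 0.0
```

Request:
carry_out --plan '[[[0,0,0,0,0,0,1],[0,0,0,0,0,0,0.7],[0,0,0,0,0,0,0.6],[0,0,0,0,0,0,0.5],[0,0,0,0,0,0,0.4]]]'

```text
time_s: 6.97
eef_pos: [0.6138, 0.067, 0.0151]
eef_rot: [-0.0, 0.985, -0.172, 0.002]
wrist_force: [-1.3, 0.4, -2.4]
opening: 0.511
grasp_force: 62.7
```

Request:
carry_out --plan '[[[0,0,0,0,0,0,0],[0,0,0,0,0,0,0],[0,0,0,0,0,0,0],[0,0,0,0,0,0,0],[0,0,0,0,0,0,0]]]'

```text
time_s: 7.38
eef_pos: [0.6137, 0.067, 0.0149]
eef_rot: [-0.0, 0.985, -0.172, 0.002]
wrist_force: [-1.2, -1.6, 6.7]
opening: 0.515
grasp_force: 64.0
```

Request:
carry_out --plan '[[[0,0,0.015,0,0,0,0],[0,0,0.045,0,0,0,0],[0,0,0.08,0,0,0,0],[0,0,0.115,0,0,0,0],[0,0,0.15,0,0,0,0]]]'

```text
time_s: 7.8
eef_pos: [0.6112, 0.0673, 0.1642]
eef_rot: [0.0, 0.985, -0.172, 0.0]
wrist_force: [1.1, -0.7, -3.0]
opening: 0.511
grasp_force: 62.8
```

Request:
carry_out --plan '[[[-0.002,-0.032,0,0,0,-0.1,0],[-0.004,-0.064,0,0,0,-0.2,0],[-0.006,-0.096,0,0,0,-0.3,0],[-0.008,-0.128,0,0,0,-0.4,0],[-0.01,-0.16,0,0,0,-0.5,0]]]'

```text
time_s: 8.22
eef_pos: [0.6013, -0.094, 0.1631]
eef_rot: [0.0, 0.911, -0.413, 0.0]
wrist_force: [0.9, -0.2, -2.3]
opening: 0.513
grasp_force: 62.9
```

Request:
carry_out --plan '[[[-0.002,-0.032,0,0,0,-0.1,0],[-0.004,-0.064,0,0,0,-0.2,0],[-0.006,-0.096,0,0,0,-0.3,0],[-0.008,-0.128,0,0,0,-0.4,0],[-0.01,-0.16,0,0,0,-0.5,0]]]'

```text
time_s: 8.63
eef_pos: [0.5912, -0.2542, 0.1629]
eef_rot: [0.0, 0.78, -0.625, 0.0]
wrist_force: [-0.1, 0.0, -2.5]
opening: 0.51
grasp_force: 62.9
```

Request:
carry_out --plan '[[[-0.002,-0.032,0,0,0,-0.1,0],[-0.003,-0.05,0,0,0,-0.18,0],[-0.004,-0.069,0,0,0,-0.204,0],[-0.004,-0.069,0,0,0,-0.204,0],[-0.004,-0.069,0,0,0,-0.204,0]]]'

```text
time_s: 9.05
eef_pos: [0.5873, -0.3225, 0.1624]
eef_rot: [-0.0, 0.714, -0.7, -0.0]
wrist_force: [-0.4, 0.5, -2.2]
opening: 0.514
grasp_force: 62.9
```

```bash
python3 - <<'E'
from m import *
s=grab('side');t=grab('top');o=get_obs();print(o['eef_pos'],o['eef_rot'].round(4),o['opening'],o['wrist_force'])
e=o['eef_pos']
for n,c in(('T',t),('S',s)):
    P=cloud(c); d=np.hypot(P[...,0]-e[0],P[...,1]-e[1])<.085
    for lo,hi in((.15,.178),(.18,.2)):
        m=d&(P[...,2]>lo)&(P[...,2]<hi)
        if m.sum()>5: p=P[m];print(n,lo,*rect(P,m),'x',p[:,0].min().round(4),p[:,0].max().round(4),'y',p[:,1].min().round(4),p[:,1].max().round(4))
cv2.imwrite('pics/t3.png',np.hstack([cv2.resize(t['pixels'][170:270,330:420,::-1],(400,444)),cv2.resize(s['pixels'][170:300,250:380,::-1],(400,444))]))
E
```

```text
[ 0.58763741 -0.32077205  0.16220628] [-2.000e-04  7.150e-01 -6.991e-01 -4.000e-04] 0.5130178646657334 [ 0.19537062  0.45948774 -2.18331967]
T 0.15 [ 560.5 -318. ] [88.9  8.6] -89.4 29 x 0.5562 0.5653 y -0.3624 -0.2735
T 0.18 [ 566.  -317.1] [81.8 54.3] 57.5 169 x 0.5509 0.6082 y -0.3662 -0.2692
S 0.15 [ 581.9 -347.8] [70.1 53.8] -11.4 253 x 0.5516 0.6213 y -0.3747 -0.3167
S 0.18 [ 586.  -325.4] [100.4  67.3] -72.5 542 x 0.5515 0.6226 y -0.3732 -0.2744
```

View pics/t3.png

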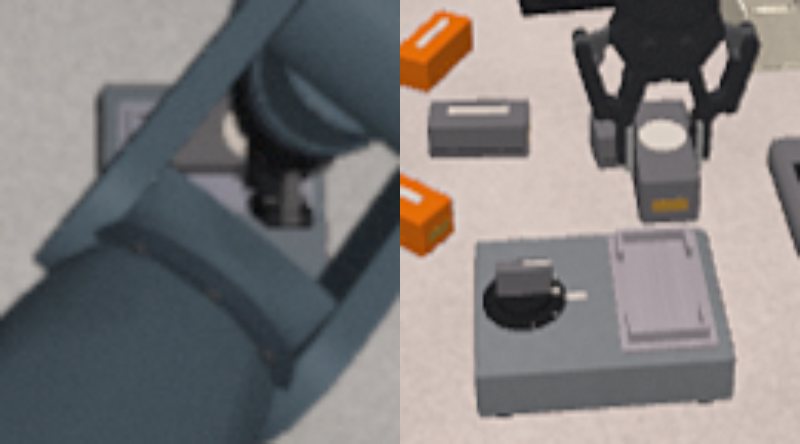

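The held pack sits above the nest, level, disc up (right panel, 665,133), with its long side along y. Held and nest centres agree within 1–2 mm in both views. Lower slowly.

Request:
carry_out --plan '[[[0,0,-0.02,0,0,0,0],[0,0,-0.045,0,0,0,0],[0,0,-0.065,0,0,0,0],[0,0,-0.073,0,0,0,0],[0,0,-0.075,0,0,0,0]]]'

```text
time_s: 9.57
eef_pos: [0.5866, -0.3195, 0.0849]
eef_rot: [0.0, 0.715, -0.699, -0.002]
wrist_force: [-0.3, -1.0, -2.9]
opening: 0.514
grasp_force: 62.8
```

Request:
carry_out --plan '[[[0,0,-0.004,0,0,0,0],[0,0,-0.008,0,0,0,0],[0,0,-0.012,0,0,0,0],[0,0,-0.016,0,0,0,0],[0,0,-0.017,0,0,0,0]]]'

```text
time_s: 9.98
eef_pos: [0.5876, -0.3217, 0.0701]
eef_rot: [-0.0, 0.714, -0.7, -0.0]
wrist_force: [-0.7, 0.3, -3.1]
opening: 0.511
grasp_force: 62.9
```

Request:
carry_out --plan '[[[0,0.001,-0.001,0,0,0,0],[0,0.001,-0.002,0,0,0,0],[0,0.001,-0.003,0,0,0,0],[0,0.001,-0.003,0,0,0,0],[0,0.001,-0.003,0,0,0,0]]]'

```text
time_s: 10.4
eef_pos: [0.588, -0.3209, 0.069]
eef_rot: [-0.0, 0.714, -0.7, 0.0]
wrist_force: [-3.7, 3.1, 6.4]
opening: 0.514
grasp_force: 63.8
```

```bash
python3 - <<'E'
from m import *
s=grab('side');o=get_obs();e=o['eef_pos'];print(e,o['wrist_force'])
P=cloud(s); m=(abs(P[...,0]-.588)<.018)&(P[...,1]<-.33)&(P[...,1]>-.365)&(P[...,2]>.08)&(P[...,2]<.12)
print(np.percentile(P[m][:,2],[5,50,95]).round(4),m.sum())
m=(abs(P[...,0]-.588)<.03)&(abs(P[...,1]+.32)<.07)&(P[...,2]>.085)&(P[...,2]<.097);print(rect(P,m))
E
```

```text
[ 0.58797505 -0.32090947  0.06896921] [-3.22607974  2.44080464  5.95511988]
[0.09   0.0918 0.0939] 141
(array([ 587.2, -323. ]), array([100.2,  58.4]), -78.8, 483)
```

Seated: the top measures 91.8 mm against 92 expected, with the floor reaction felt at the predicted height. Release, then go to the bar pack.

Request:
carry_out --plan '[[[0,0,0,0,0,0,0],[0,0,0,0,0,0,0.6],[0,0,0,0,0,0,0.8],[0,0,0,0,0,0,0.9],[0,0,0,0,0,0,0.9]]]'

```text
time_s: 10.87
eef_pos: [0.5878, -0.3209, 0.0674]
eef_rot: [-0.0, 0.714, -0.7, 0.0]
wrist_force: [-0.0, -0.3, -0.1]
opening: 0.9
grasp_force: 0.0
```

Request:
carry_out --plan '[[[0,0,0.01,0,0,0,0.9],[0,0,0.035,0,0,0,0.9],[0,0,0.07,0,0,0,0.9],[0,0,0.1,0,0,0,0.9],[0,0,0.11,0,0,0,0.9]]]'

```text
time_s: 11.28
eef_pos: [0.59, -0.3225, 0.1841]
eef_rot: [-0.0, 0.714, -0.7, 0.004]
wrist_force: [-0.1, -0.9, 0.5]
opening: 0.903
grasp_force: 0.0
```

Request:
carry_out --plan '[[[-0.012,0.022,0,0,0,0.115,1],[-0.024,0.044,0,0,0,0.23,1],[-0.036,0.066,0,0,0,0.345,1],[-0.048,0.088,0,0,0,0.46,1],[-0.06,0.11,0,0,0,0.575,1]]]'

```text
time_s: 11.7
eef_pos: [0.5268, -0.2097, 0.1773]
eef_rot: [-0.0, 0.885, -0.466, -0.0]
wrist_force: [0.6, -0.2, -0.1]
opening: 0.996
grasp_force: 0.0
```

Request:
carry_out --plan '[[[-0.012,0.022,0,0,0,0.115,1],[-0.024,0.044,0,0,0,0.23,1],[-0.036,0.066,0,0,0,0.345,1],[-0.048,0.088,0,0,0,0.46,1],[-0.06,0.11,0,0,0,0.575,1]]]'

```text
time_s: 12.12
eef_pos: [0.4668, -0.0997, 0.1773]
eef_rot: [-0.0, 0.981, -0.196, 0.0]
wrist_force: [0.5, -0.1, 0.8]
opening: 0.999
grasp_force: 0.0
```

Request:
carry_out --plan '[[[-0.012,0.022,0,0,0,0.115,1],[-0.024,0.044,0,0,0,0.23,1],[-0.034,0.056,0,0,0,0.345,1],[-0.034,0.056,0,0,0,0.345,1],[-0.034,0.056,0,0,0,0.345,1]]]'

```text
time_s: 12.53
eef_pos: [0.4337, -0.0445, 0.1776]
eef_rot: [0.0, 1.0, -0.028, 0.001]
wrist_force: [0.6, -0.3, 0.1]
opening: 0.999
grasp_force: 0.0
```

```bash
python3 - <<'E'
from m import *
s=grab('side');t=grab('top');o=get_obs();print(o['time_s'],o['eef_pos'],o['eef_rot'].round(4))
for n,c in(('T',t),('S',s)):
    P=cloud(c)
    m=(np.hypot(P[...,0]-.588,P[...,1]+.32)<.07)&(P[...,2]>.085)&(P[...,2]<.1); print(n,'disc',*rect(P,m),np.median(P[m][:,2]))
    m=(np.hypot(P[...,0]-.478,P[...,1]+.3225)<.05)&(P[...,2]>.074)&(P[...,2]<.095); print(n,'knob',*rect(P,m))
    m=(np.hypot(P[...,0]-.434,P[...,1]+.044)<.075)&(P[...,2]>.03)&(P[...,2]<.045); print(n,'bar',*rect(P,m))
E
```

```text
12.6333 [ 0.4343664  -0.04547617  0.17772881] [ 3.000e-04  9.996e-01 -2.900e-02  6.000e-04]
T disc [ 586.5 -316.5] [99.7 41.9] -88.8 515 0.09267495665491232
T knob [ 477.8 -320.4] [40.4 11.6] 0.1 71
T bar [0. 0.] [0. 0.] 0.0 0
S disc [ 587.3 -320.6] [102.1  45.5] -89.4 488 0.09177913416521899
S knob [ 477.6 -325.4] [42.2 13.4] 3.7 100
S bar [434.2 -47.1] [98.3 49.3] -2.8 296
```

Request:
carry_out --plan '[[[0,0.001,-0.035,0,0,0,1],[0,0.001,-0.07,0,0,0,1],[0,0.001,-0.105,0,0,0,1],[0,0.001,-0.14,0,0,0,1],[0,0.001,-0.155,0,0,0,1]]]'

```text
time_s: 13.05
eef_pos: [0.4315, -0.0438, 0.0183]
eef_rot: [-0.001, 1.0, -0.029, -0.003]
wrist_force: [-0.8, 0.4, -0.3]
opening: 1.001
grasp_force: 0.0
```

Request:
carry_out --plan '[[[0,0,-0.008,0,0,0,1],[0,0,-0.011,0,0,0,0.7],[0,0,-0.011,0,0,0,0.6],[0,0,-0.011,0,0,0,0.5],[0,0,-0.011,0,0,0,0.4]]]'

```text
time_s: 13.47
eef_pos: [0.4353, -0.0445, 0.0129]
eef_rot: [0.001, 1.0, -0.028, 0.002]
wrist_force: [-1.4, 0.4, -1.8]
opening: 0.516
grasp_force: 61.1
```

Request:
carry_out --plan '[[[0,0,0,0,0,0,0],[0,0,0,0,0,0,0],[0,0,0,0,0,0,0],[0,0,0,0,0,0,0],[0,0,0,0,0,0,0]]]'

```text
time_s: 13.88
eef_pos: [0.4352, -0.0444, 0.0128]
eef_rot: [0.001, 1.0, -0.028, 0.002]
wrist_force: [0.0, -0.3, 7.8]
opening: 0.514
grasp_force: 62.2
```

Request:
carry_out --plan '[[[0,0,0.015,0,0,0,0],[0,0,0.04,0,0,0,0],[0,0,0.075,0,0,0,0],[0,0,0.105,0,0,0,0],[0,0,0.12,0,0,0,0]]]'

```text
time_s: 14.3
eef_pos: [0.4353, -0.0443, 0.1352]
eef_rot: [0.001, 1.0, -0.028, 0.003]
wrist_force: [0.2, -1.0, -1.2]
opening: 0.515
grasp_force: 62.1
```

Request:
carry_out --plan '[[[0.006,0.022,0,0,0,0.116,0],[0.012,0.044,0,0,0,0.232,0],[0.019,0.066,0,0,0,0.348,0],[0.025,0.088,0,0,0,0.464,0],[0.031,0.11,0,0,0,0.58,0]]]'

```text
time_s: 14.72
eef_pos: [0.4646, 0.0674, 0.1316]
eef_rot: [0.0, 0.965, 0.262, 0.0]
wrist_force: [-0.4, -0.9, -2.7]
opening: 0.517
grasp_force: 61.9
```

Request:
carry_out --plan '[[[0.006,0.022,0,0,0,0.116,0],[0.012,0.044,0,0,0,0.232,0],[0.019,0.066,0,0,0,0.348,0],[0.025,0.088,0,0,0,0.464,0],[0.031,0.11,0,0,0,0.58,0]]]'

```text
time_s: 15.13
eef_pos: [0.4955, 0.1775, 0.1314]
eef_rot: [0.0, 0.85, 0.527, -0.0]
wrist_force: [1.2, 0.1, -2.0]
opening: 0.514
grasp_force: 61.8
```

Request:
carry_out --plan '[[[0.006,0.022,0,0,0,0.116,0],[0.012,0.044,0,0,0,0.232,0],[0.019,0.066,0,0,0,0.348,0],[0.025,0.088,0,0,0,0.464,0],[0.032,0.111,0,0,0,0.582,0]]]'

```text
time_s: 15.55
eef_pos: [0.5273, 0.2883, 0.1313]
eef_rot: [-0.0, 0.663, 0.749, -0.0]
wrist_force: [1.8, -0.5, -2.1]
opening: 0.514
grasp_force: 61.8
```

```bash
python3 - <<'E'
from m import *
import time
s=grab('side');t=grab('top');s=grab('side');o=get_obs();e=o['eef_pos'];print(o['time_s'],e,o['eef_rot'].round(4))
for n,c in(('T',t),('S',s)):
    P=cloud(c); d=np.hypot(P[...,0]-e[0],P[...,1]-e[1])<.08
    m=d&(P[...,2]>.152)&(P[...,2]<.17)
    if m.sum()>5:print(n,'pack',*rect(P,m))
    m=(np.hypot(P[...,0]-.529,P[...,1]-.287)<.12)&(P[...,2]>.0175)&(P[...,2]<.03)
    if m.sum()>5:print(n,'fence',*rect(P,m))
cv2.imwrite('pics/s4.png',np.hstack([cv2.resize(t['pixels'][180:260,130:220,::-1],(400,356)),cv2.resize(s['pixels'][120:200,250:340,::-1],(400,356))]))
E
```

```text
15.7 [0.52735584 0.28849163 0.1312475 ] [ 0.      0.6644  0.7474 -0.    ]
T pack [527.5 268. ] [63.2 52.2] 8.1 333
T fence [524.9 292.3] [145.7 108.1] -83.0 104
S pack [528.9 284.2] [101.7  67.1] 77.8 170
S fence [528.2 288.3] [128.6  62.3] -83.5 67
```

View pics/s4.png

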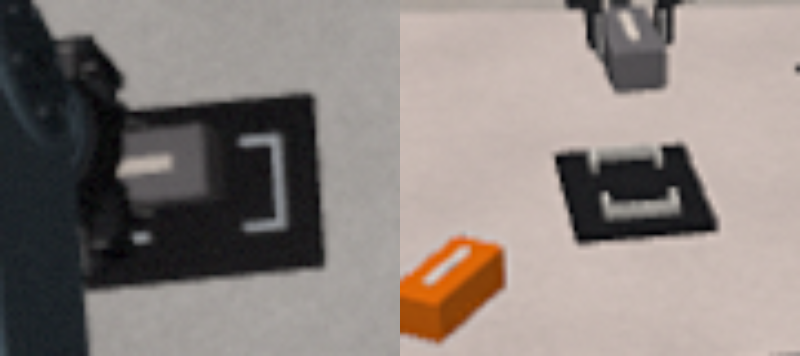

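The held bar pack is tag up, level and aligned over the tray nest. I check the fore-aft offset once more.

```bash
python3 - <<'E'
from m import *
a=np.radians(6.65);R=np.array([[np.cos(a),np.sin(a)],[-np.sin(a),np.cos(a)]])
for n in 'top','side':
    c=load(n);P=cloud(c);q=(P[...,:2]-[.5274,.2885])@R.T*1000
    z=P[...,2]; near=np.hypot(q[...,0],q[...,1])<90
    m=near&(abs(q[...,0])<15)&(abs(z-.157)<.004); print(n,'pack v',np.percentile(q[m][:,1],[0,2,50,98,100]).round(1),m.sum())
    m=near&(abs(q[...,1]+40)<6)&(abs(z-.157)<.004); print(' pack u',np.percentile(q[m][:,0],[0,2,98,100]).round(1),m.sum())
    m=near&(z>.0175)&(z<.026); 
    for lo in(-75,30):
        k=m&(q[...,1]>lo)&(q[...,1]<lo+45)
        if k.sum(): print(' fence v',np.percentile(q[k][:,1],[0,5,50,95,100]).round(1),'u',np.percentile(q[k][:,0],[0,5,95,100]).round(1),k.sum())
# fence by brightness in the empty top view not available -> brightness now
    px=c['pixels'].astype(int).min(-1); v,u=np.mgrid[:400,:640]
    pts=np.array([[ray(c,x,y,.022)[:2] for x,y in zip(u[k],v[k])] for k in [(px>90)&(z<.03)&(z>.008)&near]][0])
    if len(pts):
        w=(pts-[.5274,.2885])@R.T*1000
        for s in(-1,1):
            g=w[np.sign(w[:,1])==s]
            if len(g):print(' bright',s,'v',np.percentile(g[:,1],[2,50,98]).round(1),'u',np.percentile(g[:,0],[2,98]).round(1),len(g))
E
```

```text
top pack v [-45.8 -44.9 -21.5   2.9   5.7] 190
 pack u [-19.6 -18.8  23.3  23.8] 72
 fence v [-68.7 -65.4 -52.5 -34.6 -31.6] u [-55.6 -48.   31.3  52.4] 71
 fence v [31.9 32.6 37.1 48.1 52.8] u [-40.7 -40.3 -27.1 -26.9] 10
 bright -1 v [-59.9 -52.  -12.1] u [-59.9  33.9] 93
 bright 1 v [11.9 38.7 51.2] u [-73.6 -24.5] 17
side pack v [-53.  -51.8 -10.2  43.4  46.7] 91
 pack u [-20.7 -19.8  19.6  19.9] 17
 fence v [-64.7 -63.2 -57.7 -42.7 -32.7] u [-30.5 -29.1  30.   31.8] 35
 fence v [32.  33.3 53.8 59.8 63.9] u [-30.2 -28.7  29.7  31.8] 31
 bright -1 v [-81.6 -64.4 -29.4] u [-32.5  55.3] 78
 bright 1 v [ 8.9 43.1 58.2] u [-44.1  55. ] 79
```

Request:
carry_out --plan '[[[0.001,0.001,-0.025,0,0,0,0],[0.001,0.001,-0.055,0,0,0,0],[0.001,0.001,-0.08,0,0,0,0],[0.001,0.001,-0.088,0,0,0,0],[0.001,0.001,-0.09,0,0,0,0]]]'

```text
time_s: 16.12
eef_pos: [0.5264, 0.2868, 0.039]
eef_rot: [-0.001, 0.666, 0.746, -0.002]
wrist_force: [-0.5, -0.0, -1.7]
opening: 0.519
grasp_force: 62.0
```

Request:
carry_out --plan '[[[0,0,-0.004,0,0,0,0],[0,0,-0.008,0,0,0,0],[0,0,-0.012,0,0,0,0],[0,0,-0.015,0,0,0,0],[0,0,-0.015,0,0,0,0]]]'

```text
time_s: 16.53
eef_pos: [0.5287, 0.2883, 0.0264]
eef_rot: [0.0, 0.665, 0.747, 0.0]
wrist_force: [-0.2, 0.2, -2.0]
opening: 0.514
grasp_force: 62.0
```

Request:
carry_out --plan '[[[0,0,-0.001,0,0,0,0],[0,0,-0.002,0,0,0,0],[0,0,-0.003,0,0,0,0],[0,0,-0.003,0,0,0,0],[0,0,-0.003,0,0,0,0]]]'

```text
time_s: 16.95
eef_pos: [0.529, 0.2884, 0.0249]
eef_rot: [0.0, 0.665, 0.747, 0.0]
wrist_force: [-3.9, -2.9, 8.2]
opening: 0.514
grasp_force: 63.3
```

```bash
python3 - <<'E'
from m import *
s=grab('side');o=get_obs();e=o['eef_pos'];print(e,o['eef_rot'].round(3),o['wrist_force'])
P=cloud(s);d=np.hypot(P[...,0]-.533,P[...,1]-.255)<.02
m=d&(P[...,2]>.035);print(np.percentile(P[m][:,2],[5,50,95]).round(4),m.sum())
cv2.imwrite('pics/s5.png',cv2.resize(s['pixels'][120:200,250:350,::-1],(600,480)))
E
```

```text
[0.52900551 0.2883729  0.02484846] [0.    0.665 0.747 0.   ] [-3.89321871 -1.89526792  7.93777133]
[0.0491 0.2151 0.2866] 528
```

View pics/s5.png

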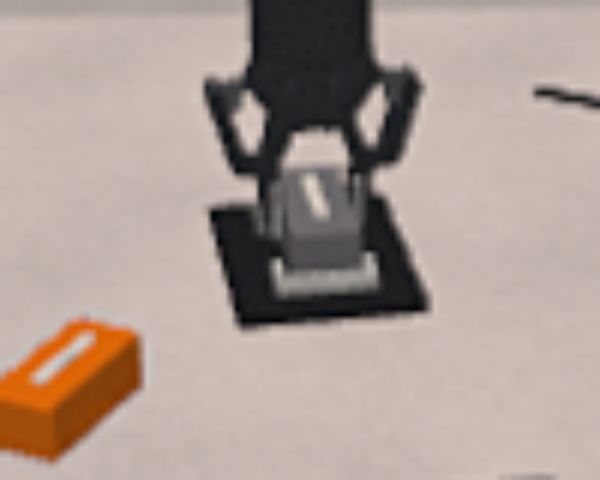

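The pack sits inside the fence (crop 320,215). Floor contact came at the predicted height, and the top is at about 49–50 mm. Release and retreat.

Request:
carry_out --plan '[[[0,0,0,0,0,0,0],[0,0,0,0,0,0,0.6],[0,0,0,0,0,0,0.8],[0,0,0,0,0,0,0.9],[0,0,0,0,0,0,0.9]]]'

```text
time_s: 17.42
eef_pos: [0.5288, 0.2883, 0.0233]
eef_rot: [0.0, 0.665, 0.747, 0.0]
wrist_force: [-0.7, -0.1, 0.9]
opening: 0.899
grasp_force: 0.0
```

Request:
carry_out --plan '[[[0,0,0.01,0,0,0,0.9],[0,0,0.035,0,0,0,0.9],[0,0,0.07,0,0,0,0.9],[0,0,0.11,0,0,0,0.9],[0,0,0.15,0,0,0,0.9]]]'

```text
time_s: 17.83
eef_pos: [0.528, 0.2881, 0.175]
eef_rot: [-0.0, 0.665, 0.747, -0.001]
wrist_force: [0.8, 0.4, -0.1]
opening: 0.902
grasp_force: 0.0
```

Request:
carry_out --plan '[[[-0.02,0.02,0.02,0,0,0,0.9],[-0.05,0.04,0.03,0,0,0,0.9],[-0.08,0.06,0.03,0,0,0,0.9],[-0.11,0.08,0.03,0,0,0,0.9],[-0.13,0.1,0.03,0,0,0,0.9]]]'

```text
time_s: 18.25
eef_pos: [0.3962, 0.389, 0.2044]
eef_rot: [-0.0, 0.665, 0.747, 0.0]
wrist_force: [1.4, 0.7, -0.4]
opening: 0.902
grasp_force: 0.0
```

```bash
python3 - <<'E'
from m import *
s=grab('side');t=grab('top');o=get_obs();print(o['time_s'],o['eef_pos'])
for n,c in(('T',t),('S',s)):
    P=cloud(c)
    for k,x,y,r,lo,hi in(('bar',.529,.288,.07,.042,.058),('disc',.588,-.32,.07,.085,.1),('knob',.478,-.3225,.05,.074,.095),('bare',.5965,-.064,.075,.03,.045)):
        m=(np.hypot(P[...,0]-x,P[...,1]-y)<r)&(P[...,2]>lo)&(P[...,2]<hi)
        if m.sum()>5: print(n,k,*rect(P,m),np.median(P[m][:,2]).round(4))
    q=P
cv2.imwrite('pics/f.png',np.hstack([cv2.resize(t['pixels'][100:300,130:480,::-1],(500,286)),cv2.resize(s['pixels'][120:300,240:430,::-1],(300,286))]))
E
```

```text
18.35 [0.39542    0.3906659  0.20426973]
T bar [528.7 288.7] [101.   45.2] -82.7 534 0.0505
T disc [ 586.5 -316.1] [100.1  42.1] -88.8 519 0.0926
T knob [ 477.8 -320.3] [40.4 11.6] -0.5 70 0.0825
T bare [596.2 -61.4] [99.6 44.8] 9.2 493 0.0382
S bar [529.6 283.4] [105.9  45.3] -83.1 154 0.0497
S disc [ 587.3 -321.5] [102.5  44.7] -89.2 488 0.0918
S knob [ 477.7 -325.3] [42.  15.8] 2.4 101 0.0817
S bare [596.5 -66.4] [99.4 48.2] 9.4 307 0.0372
```

View pics/f.png

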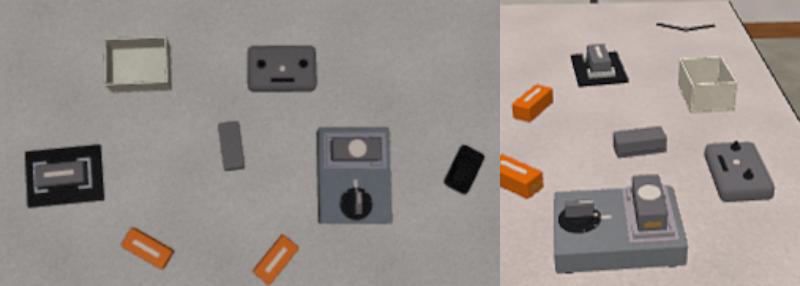

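Final view: bar pack in the tray nest (60,173), disc pack in the pan nest (357,149), knob at zero (356,200), and the bare pack, carton, remote and mouse are where they were. Heights of 50 and 92 mm are as expected.

```bash
python3 -c "
from bench import hand_in
print(hand_in())"
```

```text
the job is handed in; nothing more can be done
None
```

I handed the job in at about 18 s with the tare knob at zero, the disc pack seated in the pan nest, the bar pack seated in the tray nest, and the untagged pack and the other things on the bench not moved; the hand-in gave no verdict.

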